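Index the cell rider on the photometer rail and lay the cell in it

TASK

Ready the photometer bench for a reading: set the V-block rider astride the narrow raised rail between lamp and detector and slide it along until the dowel under one of its ends drops into the blind hole in the rail's top, so that the rider sits flush on the rail. Once the rider is home, lay the glass sample cell in its two Vs, resting on the glass with one hexagonal cap beyond each V, without knocking or pressing it hard; leave the rider home and the tools and bottles round about where they are.

Things in the scene. Friction and masses are not known exactly. Their poses are not given: they have to be found in the camera images.
- rail: photometer bench, fixed to the worktop: a bar 20 mm wide (x) between the grey lamp housing (+y end, 70 mm wide, 160 mm high) and the black detector head (-y end, 62 mm wide, 150 mm high), on feet 90 mm wide below these. Origin: on the worktop under the rail's middle; y along the rail, z up.
- rail_top (a point): middle of the rail's flat steel top, 75 mm above the worktop; the top is free from y = -155 to +155 mm. Within 30 mm either side of this point, place not known, it has one unmarked round blind hole on its centre line, 12 mm in diameter, 8.5 mm deep (small dark discs 75 mm or more from the hole are flush screw heads).
- rider: V-block rider, loose aluminium channel 36 mm wide (x), 116 mm long (y), 0.3 kg, standing on its skirts. Origin: middle of its underside; y along it, z up. Channel below: 24.5 mm wide, 14 mm deep, open-ended, astride the rail with 2 mm to spare a side, either way round. Body 26 mm high, flat sides, gripped between the V-blocks. Flush on the rail the origin is 61 mm above the worktop.
- rider_dowel (a point): tip of the fixed steel dowel under the rider, 46 mm from its middle towards its +y end, on the centre line: 8 mm in diameter, domed, 7 mm long from the channel's roof, so the tip is 7 mm above the skirts' edges. Off the hole the rider, let go, rests on this tip and its other end, tipped by 0.067 rad; it is flush and level once the dowel is in the hole.
- rider_v (a point): point on the rider's centre line where the axis of the 20 mm tube comes to lie, 48 mm above the rider's origin. The black V-blocks stand 42 mm to either side of it along y, each 12 mm thick (y), 52 mm wide (x), outer faces 96 mm apart; 90 degree V, its bottom 34 mm and its peaks (13 mm either side) 47 mm above the rider's origin.
- cell: sample cell, a loose glass tube 20 mm in diameter with a black hexagonal cap (28 mm across flats, 14 mm long) on each end; 140 mm long over all, 112 mm between the caps, 0.12 kg. Origin: middle of its axis; y along the axis. It starts lying on cap flats, axis 14 mm above the worktop. Centred in the Vs its caps clear the V-blocks by 8 mm each.
- screwdriver: bystander: screwdriver with an orange handle, 180 mm long, lying in front of the rail (origin about its middle, on the worktop)
- hex_key: bystander: black hex key, 98 mm, lying in front of the rail (origin about its middle, on the worktop)
- sample_bottle4: bystander: brown glass bottle with a white cap, 48 mm wide, 90 mm high, behind the rail (origin at its foot)
- film_roll: bystander: white film roll, 62 mm wide, 50 mm high, left of the rail (origin at its foot)

How it is judged:
By the outcome, as a careful person would: the job done as asked, in the order asked, and still so for the second after the job is handed in, with the robot touching nothing.
It also fails if it takes over 64 s, if anything falls off the work surface, if the arm or the gripper's body presses on something with over 40 N, if the wrist force passes 120 N, or if a joint passes its speed limit or range.

ROBOT

A 7-joint arm with a two-finger parallel gripper is mounted at the origin on a cart in front of the work surface, level with it; the furniture and walls round the work are solid. World frame = base frame: x ahead of the robot, y to its left, z up, the work surface at z = 0. Lengths are in mm, angles in rad, forces in N, time in s.
With the tool pointing down it reaches from about 425 to 825 mm from the base axis. Payload 3.6 kg.
Tool frame: the origin (TCP) lies on the centre line of the jaws, within the pads' length; the fingertips stand robot.nose_length ahead of it and the grasp point (between the pads) lies 6 mm ahead of it (robot.nose_length is the distance from the TCP to the fingertips, in mm); z points along the fingers, y is the line along which they close (so a half turn about z gives the same grasp; the last joint's range is limited). The gripper opens to 93 mm and grips with 3 to 60 N. Pads are 15 mm wide; open, the fingers measure 128 mm over their backs; the gripper's body (75 mm by 188 mm) begins 65 mm behind the grasp point.
Start: joints at [1.296, 0.615, -0.013, 1.423, 0.008, 1.103, -0.04], TCP at [159.44, -630.113, 243.64] pointing down, gripper open.
Joint ranges: [-3.12, 3.12], [-0.3, 2.06], [-1.34, 1.32], [0.26, 2.42], [-1.36, 4.5], [0.01, 1.98], [-2.84, 2.84]. Speed limits (rad/s): [2.79, 2.79, 3.14, 3.14, 3.14, 3.14, 3.14].

INTERFACE

Orientations are given as [roll, pitch, yaw] about the fixed x, y, z axes, in that order (R = Rz(yaw) Ry(pitch) Rx(roll)).
In Python, from plant import robot gives the robot as it stands.
- The arm moves only by the tool apply_moves, never from a script. Its arguments are lists of equal length, an entry for each row: "xyz": the shift along the tool's x, y, z scaled (see below), a list of three; "turn": the turn about the tool's z scaled (see below); "fingers": the closure, from 0 (fully open) to 1 (shut). A call has 1 to 8 rows; each row shifts and turns the commanded pose from where the row before left it, along the tool's axes as they then stand; what a row does not reach is not made up. The controller multiplies each number of a shift by 0.02 m and each number of a turn by 4 degrees. A row lasts 1/12 s, in which the tool goes at most 41.7 mm and 7.16 degrees, less where a joint would pass 70% of its speed; a pose out of reach is approached as far as the arm can. A call with a number of a shift or a turn outside -1 to 1 is refused whole. A call with a gripper value outside its range is refused whole. The fingers move at their own pace and stop on an object; the grip force is fixed at half the most. Time passes only in rows, so rows that do not move let the fingers close. It gives the time, the measured TCP pose, the force, the opening and the grip force at its end, in the units of the state.
- robot.observe(): the state, without advancing time (a new reading comes with each control period).
- robot.grab_frame(name): name is "side" or "top" or "wrist"; returns a dict with "frame" (480x640x3 uint8, red, green, blue), "camera_matrix" (3x3 intrinsics, pixels), "rvec" (rotation vector, rad) and "tvec" (3), from world to camera coordinates, as OpenCV has them. Camera axes: x right, y down, z forward; pixel columns grow to the right and rows downward; lengths in mm; the calibration is good to about 2 mm. A picture is of the moment at which its call begins. There is no depth.
- robot.job_done(): hands the job in; it is judged then, once.
The state is a dict: "time_s": time; "joint_positions": joint angles; "joint_velocities": joint speeds; "joint_efforts": joint torques, N m; "ee_pos": TCP position; "tool_rot": TCP orientation; "wrist_force": force on the tool from outside, world axes, zero at the start; "torque": the same for the moment, N m; "width": finger opening in mm; "grip_force": force on a finger pad.
Only numpy, scipy, OpenCV 4.12 (cv2) and the standard library are available. Lean on these libraries where they do the work, as an engineer would, in place of code of your own. Each camera call takes 0.05 s, during which the arm holds its last target. There are 200 camera calls.

## Working session

There is one attempt and no reset: what is moved stays moved. The work goes in short steps, Python scripts to look and compute and a tool call to move; the robot and the scene stay as the last step left them, time stands still between calls to the robot, and variables do not carry over. Pictures are saved under pics/ and viewed, at most 10 in all, crops included, and the job is handed in when it is done.

Besides the shell and the picture viewer there is one more tool, called after "Request:" as name(argument=value, ...), one argument or row to a line, values as JSON. apply_moves: Moves the arm, as the interface text tells. Shifts and turns lie within -1 to 1; 1 stands for 0.02 m of shift or 4 degrees of turn. Its arguments: {"type":"object","properties":{"xyz":{"type":"array"},"turn":{"type":"array"},"fingers":{"type":"array"}},"required":["xyz","turn","fingers"]}

```bash
mkdir -p pics; ls; cat > h.py <<'E'
import numpy as np,cv2
from plant import robot
def P(g):
    R=cv2.Rodrigues(np.array(g["rvec"],float))[0];return np.array(g["camera_matrix"],float),R,np.array(g["tvec"],float).reshape(3)
def ray(g,uv):
    K,R,t=P(g);d=R.T@np.linalg.inv(K)@np.array([uv[0],uv[1],1.]);return -R.T@t,d/np.linalg.norm(d)
def atz(g,uv,z):
    c,d=ray(g,uv);return c+d*(z-c[2])/d[2]
def tri(*o):
    A=np.zeros((3,3));b=np.zeros(3);L=[ray(g,uv) for g,uv in o]
    for c,d in L:
        M=np.eye(3)-np.outer(d,d);A+=M;b+=M@c
    p=np.linalg.solve(A,b);return p,[np.linalg.norm(np.cross(p-c,d)) for c,d in L]
def proj(g,p):
    K,R,t=P(g);q=K@(R@np.array(p,float)+t);return q[:2]/q[2]
def grab(n,f):
    import pickle
    g=robot.grab_frame(n);cv2.imwrite(f"pics/{f}.png",g["frame"][:,:,::-1]);pickle.dump({k:np.array(v) for k,v in g.items()},open(f"pics/{f}.pkl","wb"));return g
def load(f):
    import pickle;return pickle.load(open(f"pics/{f}.pkl","rb"))
E
python3 - <<'E'
from h import *
for n in("top","side"):
    g=grab(n,n+"0");K,R,t=P(g);print(n,K[0,0],-R.T@t,R.round(2).tolist())
o=robot.observe();print(o, robot.nose_length)
E
```

```text
pics
top 437.5852587088519 [475.85464167  38.66222506 947.83485942] [[-0.02, -1.0, 0.0], [-0.99, 0.02, -0.14], [0.14, -0.01, -0.99]]
side 516.5609951015468 [436.09835721 919.42032855 530.68255115] [[-0.99, -0.15, 0.02], [-0.08, 0.43, -0.9], [0.13, -0.89, -0.44]]
{'time_s': 0.1, 'joint_positions': array([ 1.29649312,  0.61580495, -0.01260766,  1.42469283,  0.00812343,
        1.10342363, -0.04039271]), 'joint_velocities': array([-0.00019034, -0.00178734,  0.00085842, -0.00453814, -0.00046469,
        0.0010724 ,  0.00177377]), 'joint_efforts': array([ 1.37924730e-03, -4.60043728e+01,  2.09830594e-01, -1.66244549e+01,
       -6.12485223e-02,  1.69377675e-02,  1.07640731e-04]), 'ee_pos': array([ 159.27263252, -629.52153017,  242.62357439]), 'tool_rot': array([-3.13931514e+00,  5.36223452e-05,  2.47879050e-01]), 'wrist_force': array([ 0.16035227, -0.29549883,  0.1449205 ]), 'torque': array([0.032211  , 0.01471848, 0.02669435]), 'grip_force': 0.0, 'width': 93.04829536321306} 25.0
```

View pics/top0.png

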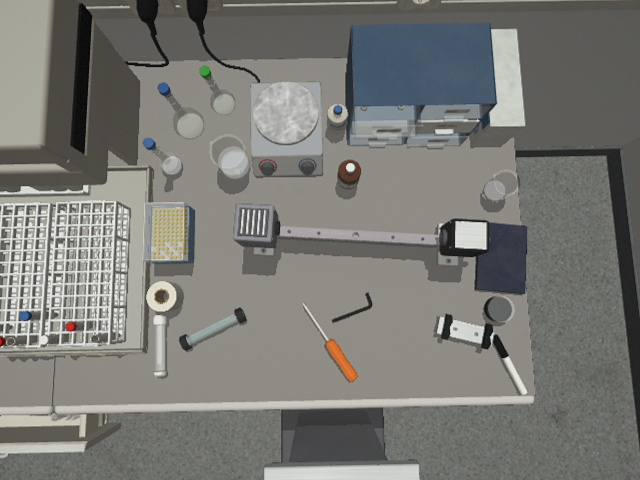

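View pics/side0.png

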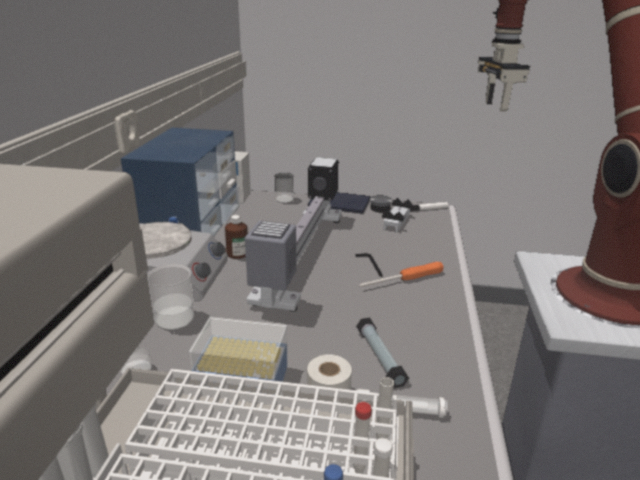

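The top view shows the rail from (280,231) to (438,240), the rider at (466,331), the cell running from (186,342) to (239,316), and the tools at (330,340). Next I'll enlarge the details.

```bash
python3 - <<'E'
from h import *
t=cv2.imread("pics/top0.png");s=cv2.imread("pics/side0.png")
def c(im,x,y,w,h,W,H): return cv2.resize(im[y:y+h,x:x+w],(W,H),interpolation=cv2.INTER_CUBIC)
# rows: rail (270..450 x 222..249) ; rider top 430..500 x 305..360 ; cell 170..250x300..355; side rider 370..420x190..235; side cell
A=c(t,275,222,170,28,800,132)
B=np.hstack([c(t,430,308,66,48,400,234-0),c(t,175,302,78,54,400,234)])
C=np.hstack([c(s,375,190,66,40,400,234),c(s,345,310,78,80,400,234)])
cv2.imwrite("pics/c1.png",np.vstack([A,B,C]))
E
```

```text
(no output)
```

View pics/c1.png

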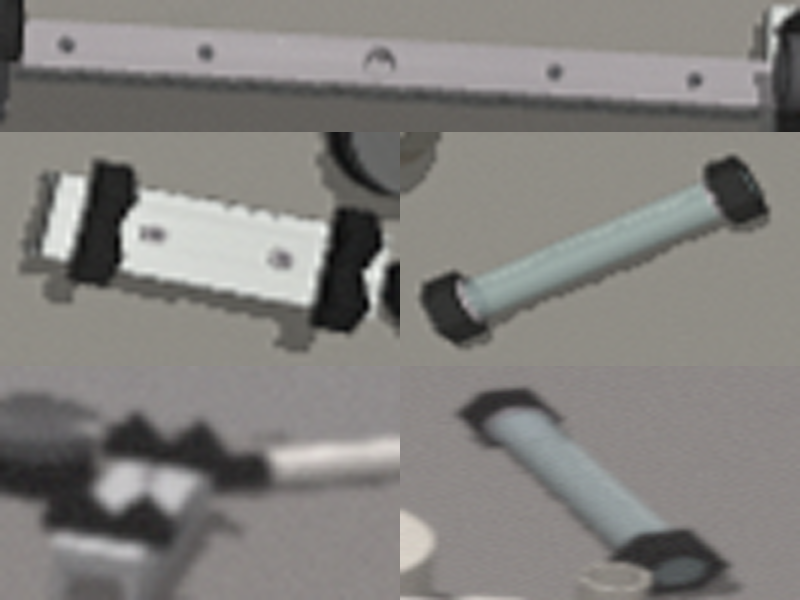

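The crop shows the hole's crescent at top pixel (355.8, 234.7), screw heads 25 to 67 px either side of it, the V-blocks at (447,326) and (487,336), and the cell caps at (186,342) and (241,315).

```bash
python3 - <<'E'
from h import *
np.set_printoptions(precision=1,suppress=True)
t=load("top0");s=load("side0")
f=lambda x,y:(275+x*.2125,222+y*28/132)
for q in[(66,45),(205,52),(380,60),(555,72),(695,79),(25,47),(765,82)]:print("rail",atz(t,f(*q),75))
b=[atz(t,p,45) for p in[(447.3,326.5),(487.3,336.3)]];print("rider",b,np.linalg.norm(b[0]-b[1]),(b[0]+b[1])/2,np.degrees(np.arctan2(*(b[0]-b[1])[[1,0]])))
print("rider tri far/near",[atz(s,p,47) for p in[(397.6,198.4),(408.5,200.4)]])
c=[tri((t,a),(s,d)) for a,d in[((186.1,341.9),(397.7,376.3)),((240.7,315.4),(366.5,326.8))]];print("cell",c)
c=[atz(t,p,20) for p in[(186.1,341.9),(240.7,315.4)]];print(c,np.linalg.norm(c[0]-c[1]),(c[0]+c[1])/2,np.degrees(np.arctan2(*(c[0]-c[1])[[1,0]])))
print("tools",[atz(t,p,10) for p in[(305,305),(354,380),(334,320),(370,295),(163,297),(500,310),(496,340)]])
E
```

```text
rail [623.2  95.1  75. ]
rail [618.8  35.5  75. ]
rail [613.8 -39.5  75. ]
rail [ 607.  -114.5   75. ]
rail [ 602.6 -174.4   75. ]
rail [622.7 112.7  75. ]
rail [ 600.7 -204.3   75. ]
rider [array([ 425.9, -222. ,   45. ]), array([ 404.6, -301.8,   45. ])] 82.66022342347767 [ 415.2 -261.9   45. ] 75.07366122894412
rider tri far/near [array([ 417.1, -301.7,   47. ]), array([ 390. , -293.4,   47. ])]
cell [(array([404.2, 317.2,  12.4]), [np.float64(0.18899236746902567), np.float64(0.18899236746886716)]), (array([457.3, 203.2,  12.5]), [np.float64(0.6252748187729019), np.float64(0.6252748187730007)])]
[array([405. , 314.9,  20. ]), array([456.8, 201.9,  20. ])] 124.32998731829161 [430.9 258.4  20. ] 114.62550635316778
tools [array([475.4,  67.3,  10. ]), array([319.1, -31.6,  10. ]), array([442.7,   6.6,  10. ]), array([493.5, -71.4,  10. ]), array([498.8, 368.8,  10. ]), array([ 455.9, -346.1,   10. ]), array([ 393.8, -332.8,   10. ])]
```

```bash
cat > plan.py <<'E'
import numpy as np,sys,json
from plant import robot
# usage: plan.py x y z yawdeg n [start x y z yaw]
a=[float(v) for v in sys.argv[1:]]
o=robot.observe()
p=np.array(a[5:8]) if len(a)>5 else np.array(o["ee_pos"]); y=np.radians(a[8]) if len(a)>5 else o["tool_rot"][2]
T=np.array(a[:3]);n=int(a[4]);dy=(np.radians(a[3])-y+np.pi)%(2*np.pi)-np.pi
S=[];Q=[]
for i in range(n):
    d=(T-p)/(n-i); c,s=np.cos(y),np.sin(y)
    u=np.round(np.array([c*d[0]+s*d[1],s*d[0]-c*d[1],-d[2]])/20,2)
    t=round(-np.degrees(dy)/(n-i)/4,2)
    S.append(u.tolist());Q.append(t)
    v=u*20;p=p+np.array([c*v[0]+s*v[1],s*v[0]-c*v[1],-v[2]]);y-=np.radians(t*4);dy+=np.radians(t*4)
for i in range(0,n,8):print(json.dumps(S[i:i+8]),json.dumps(Q[i:i+8]))
print("max",np.abs(S).max(),np.abs(Q).max(),"start",o["ee_pos"].round(1),np.degrees(o["tool_rot"]).round(2),"end",p.round(1),np.degrees(y).round(2))
E
python3 plan.py 415 -262 180 75 24
```

```text
[[0.7, -0.61, 0.13], [0.73, -0.58, 0.13], [0.76, -0.55, 0.13], [0.78, -0.51, 0.13], [0.8, -0.48, 0.13], [0.82, -0.44, 0.13], [0.84, -0.41, 0.13], [0.86, -0.37, 0.13]] [-0.63, -0.63, -0.63, -0.63, -0.63, -0.63, -0.63, -0.63]
[[0.87, -0.33, 0.13], [0.89, -0.29, 0.13], [0.9, -0.25, 0.13], [0.91, -0.21, 0.13], [0.92, -0.17, 0.13], [0.92, -0.13, 0.13], [0.93, -0.09, 0.13], [0.93, -0.05, 0.13]] [-0.63, -0.64, -0.63, -0.64, -0.63, -0.64, -0.63, -0.64]
[[0.93, -0.01, 0.13], [0.93, 0.03, 0.13], [0.93, 0.07, 0.13], [0.93, 0.11, 0.13], [0.92, 0.16, 0.13], [0.91, 0.2, 0.13], [0.9, 0.23, 0.14], [0.89, 0.28, 0.13]] [-0.63, -0.64, -0.63, -0.64, -0.63, -0.64, -0.63, -0.64]
max 0.93 0.64 start [ 159.3 -629.5  242.6] [-179.87    0.     14.2 ] end [ 415.1 -262.   180. ] 75.0
```

Request:
apply_moves(
  xyz=[
    [0.7,-0.61,0.13],
    [0.73,-0.58,0.13],
    [0.76,-0.55,0.13],
    [0.78,-0.51,0.13],
    [0.8,-0.48,0.13],
    [0.82,-0.44,0.13],
    [0.84,-0.41,0.13],
    [0.86,-0.37,0.13],
  ],
  turn=[-0.63,-0.63,-0.63,-0.63,-0.63,-0.63,-0.63,-0.63],
  fingers=[0,0,0,0,0,0,0,0],
)

```text
time_s: 0.77
ee_pos: [245.0, -506.5, 222.3]
tool_rot: [-3.14, -0.0, 0.602]
wrist_force: [-0.3, 0.6, 0.3]
width: 93.1
grip_force: 0.0
```

Request:
apply_moves(
  xyz=[
    [0.87,-0.33,0.13],
    [0.89,-0.29,0.13],
    [0.9,-0.25,0.13],
    [0.91,-0.21,0.13],
    [0.92,-0.17,0.13],
    [0.92,-0.13,0.13],
    [0.93,-0.09,0.13],
    [0.93,-0.05,0.13],
  ],
  turn=[-0.63,-0.64,-0.63,-0.64,-0.63,-0.64,-0.63,-0.64],
  fingers=[0,0,0,0,0,0,0,0],
)

```text
time_s: 1.43
ee_pos: [331.3, -383.7, 201.8]
tool_rot: [3.141, -0.0, 0.959]
wrist_force: [-0.6, 0.5, -0.1]
width: 92.9
grip_force: 0.0
```

Request:
apply_moves(
  xyz=[
    [0.93,-0.01,0.13],
    [0.93,0.03,0.13],
    [0.93,0.07,0.13],
    [0.93,0.11,0.13],
    [0.92,0.16,0.13],
    [0.91,0.2,0.13],
    [0.9,0.23,0.14],
    [0.89,0.28,0.13],
  ],
  turn=[-0.63,-0.64,-0.63,-0.64,-0.63,-0.64,-0.63,-0.64],
  fingers=[0,0,0,0,0,0,0,0],
)

```text
time_s: 2.1
ee_pos: [416.0, -261.0, 180.9]
tool_rot: [3.142, -0.0, 1.313]
wrist_force: [0.1, -0.4, 0.5]
width: 92.8
grip_force: 0.0
```

```bash
python3 - <<'E'
from h import *
import time
g=grab("wrist","w1");K,R,t=P(g);print(K[0,0],-R.T@t,R.round(2).tolist());o=robot.observe();print(o["time_s"],o["ee_pos"],np.degrees(o["tool_rot"]))
for n in("top","side"):grab(n,n+"1")
E
```

```text
407.480632318083 [ 435.97511151 -183.21642723  321.85733153] [[0.97, -0.25, 0.0], [-0.24, -0.93, 0.29], [-0.07, -0.28, -0.96]]
2.15 [ 418.61333845 -256.73160031  180.67731859] [179.92294915  -0.22464145  75.69908562]
```

View pics/w1.png

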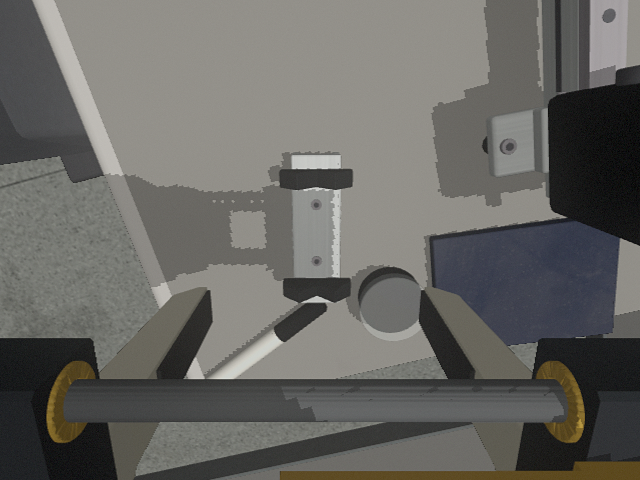

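The wrist view shows the rider centred at column 316.5, with its far end at row 154 and V-blocks at rows 178 and 290. A grey lid sits at (390,300) and a pen tip touches near (327,303). The fingers clear both.

```bash
python3 - <<'E'
from h import *
np.set_printoptions(precision=1,suppress=True)
g=load("w1");t=load("top0")
for a,b in[((292,205),(340.5,205)),((292,260),(341,260))]:
    A,B=atz(g,a,26),atz(g,b,26);print(A,B,np.linalg.norm(A-B),(A+B)/2)
print("end",atz(g,(316,154),26))
a,b=atz(g,(316.5,204),26),atz(g,(316.5,261),26);print("marks",a,b,np.degrees(np.arctan2(*(a-b)[[1,0]])))
# marks in top crop
T=lambda x,y:(430+x/6.06,308+(y-132)/4.875)
print(tri((g,(316.5,204)),(t,T(152,233))),tri((g,(316.5,261)),(t,T(281,259))))
print("vpk outer",[atz(g,p,42) for p in[(280,178),(352,178),(283,288),(351,288)]])
e=atz(g,(316,154),26);u=(a-b)/np.linalg.norm(a-b);print("centre",e-58*u)
o=robot.observe();print(o["time_s"],o["ee_pos"],np.degrees(o["tool_rot"]))
E
```

```text
[ 404.1 -238.    26. ] [ 438.7 -247.1   26. ] 35.82069539798275 [ 421.4 -242.5   26. ]
[ 392.5 -279.4   26. ] [ 428.9 -289.    26. ] 37.6725232534564 [ 410.7 -284.2   26. ]
end [ 430.6 -206.7   26. ]
marks [ 421.8 -241.9   26. ] [ 410.5 -285.    26. ] 75.3341260226733
(array([ 421.7, -238.8,   41.2]), [np.float64(0.8263151316894185), np.float64(0.8263151316894113)]) (array([ 403.9, -309.4,  -41.6]), [np.float64(1.3089758480598217), np.float64(1.3089758480598563)])
vpk outer [array([ 402.9, -214.8,   42. ]), array([ 450.7, -227.4,   42. ]), array([ 382.4, -293.7,   42. ]), array([ 431.3, -306.6,   42. ])]
centre [ 415.9 -262.8   26. ]
2.25 [ 416.2 -260.8  180.9] [-180.    -0.    75.3]
```

Request:
apply_moves(
  xyz=[
    [-0.06,0.02,0.9],
    [0,0,0.9],
    [0,0,0.9],
    [0,0,0.9],
    [0,0,0.9],
    [0,0,0.9],
    [0,0,0.8],
    [0,0,0.6],
  ],
  turn=[0,0,0,0,0,0,0,0],
  fingers=[0,0,0,0,0,0,0,0],
)

```text
time_s: 2.92
ee_pos: [414.2, -265.1, 43.9]
tool_rot: [-3.14, 0.001, 1.307]
wrist_force: [-0.2, -0.1, -0.3]
width: 93.3
grip_force: 0.0
```

Request:
apply_moves(
  xyz=[
    [0,0,0.5],
    [0,0,0.2],
    [0,0,0.05],
    [0,0,0],
    [0,0,0],
    [0,0,0],
    [0,0,0],
    [0,0,0],
  ],
  turn=[0,0,0,0,0,0,0,0],
  fingers=[0,0,0,1,1,1,1,1],
)

```text
time_s: 3.58
ee_pos: [415.6, -264.0, 30.5]
tool_rot: [3.141, 0.0, 1.309]
wrist_force: [0.6, -0.6, 0.5]
width: 64.3
grip_force: 0.0
```

Request:
apply_moves(
  xyz=[
    [0,0,0],
    [0,0,0],
    [0,0,0],
    [0,0,0],
  ],
  turn=[0,0,0,0],
  fingers=[1,1,1,1],
)

```text
time_s: 3.92
ee_pos: [415.4, -263.9, 30.1]
tool_rot: [3.142, -0.0, 1.309]
wrist_force: [-0.4, -0.8, -0.9]
width: 37.5
grip_force: 0.0
```

Request:
apply_moves(
  xyz=[
    [0,0,0],
    [0,0,0],
    [0,0,-0.2],
    [0,0,-0.5],
    [0,0,-0.9],
    [0,0,-0.9],
    [0,0,-0.9],
    [0,0,-0.6],
  ],
  turn=[0,0,0,0,0,0,0,0],
  fingers=[1,1,1,1,1,1,1,1],
)

```text
time_s: 4.58
ee_pos: [415.2, -263.9, 111.9]
tool_rot: [3.141, 0.0, 1.309]
wrist_force: [-0.1, -0.7, -3.5]
width: 36.0
grip_force: 30.0
```

Request:
apply_moves(
  xyz=[
    [0,0,-0.5],
    [0,0,-0.5],
    [0,0,-0.5],
    [0,0,0],
  ],
  turn=[0,0,0,0],
  fingers=[1,1,1,1],
)

```text
time_s: 4.92
ee_pos: [416.1, -264.3, 141.8]
tool_rot: [3.139, 0.001, 1.309]
wrist_force: [-0.1, -0.4, -3.7]
width: 35.7
grip_force: 30.0
```

```bash
python3 plan.py 490 -122 141 85.6 10; python3 plan.py 608 -122 141 85.6 8 490 -122 141 85.6
```

```text
[[0.78, 0.17, 0.0], [0.78, 0.19, 0.0], [0.78, 0.2, 0.0], [0.77, 0.22, 0.01], [0.77, 0.23, 0.0], [0.76, 0.24, 0.01], [0.76, 0.26, 0.0], [0.75, 0.27, 0.01]] [-0.27, -0.26, -0.27, -0.26, -0.27, -0.26, -0.27, -0.26]
[[0.75, 0.29, 0.0], [0.75, 0.3, 0.01]] [-0.27, -0.26]
max 0.78 0.27 start [ 416.1 -264.3  141.8] [1.7983e+02 4.0000e-02 7.5000e+01] end [ 490.  -121.9  141. ] 85.6
[[0.06, 0.74, -0.0], [0.06, 0.73, -0.0], [0.06, 0.74, -0.0], [0.05, 0.73, -0.0], [0.06, 0.74, -0.0], [0.05, 0.73, -0.0], [0.06, 0.74, -0.0], [0.05, 0.73, -0.0]] [-0.0, -0.0, -0.0, -0.0, -0.0, -0.0, -0.0, -0.0]
max 0.74 0.0 start [ 416.1 -264.3  141.8] [1.7983e+02 4.0000e-02 7.5000e+01] end [ 607.9 -122.   141. ] 85.6
```

Gripped, with 3.5 N weight on the wrist. I'll carry it to just short of the hole and look.

Request:
apply_moves(
  xyz=[
    [0.78,0.17,0.0],
    [0.78,0.19,0.0],
    [0.78,0.2,0.0],
    [0.77,0.22,0.01],
    [0.77,0.23,0.0],
    [0.76,0.24,0.01],
    [0.76,0.26,0.0],
    [0.75,0.27,0.01],
  ],
  turn=[-0.27,-0.26,-0.27,-0.26,-0.27,-0.26,-0.27,-0.26],
  fingers=[1,1,1,1,1,1,1,1],
)

```text
time_s: 5.58
ee_pos: [474.2, -149.3, 138.8]
tool_rot: [-3.14, -0.0, 1.458]
wrist_force: [-0.2, -0.5, -2.8]
width: 35.9
grip_force: 30.0
```

Request:
apply_moves(
  xyz=[
    [0.75,0.29,0.0],
    [0.75,0.3,0.01],
    [0.06,0.74,0],
    [0.06,0.73,0],
    [0.06,0.74,0],
    [0.05,0.73,0],
    [0.06,0.74,0],
    [0.05,0.73,0],
  ],
  turn=[-0.27,-0.26,0,0,0,0,0,0],
  fingers=[1,1,1,1,1,1,1,1],
)

```text
time_s: 6.25
ee_pos: [577.6, -121.4, 138.2]
tool_rot: [-3.139, -0.0, 1.494]
wrist_force: [0.5, -0.3, -4.1]
width: 36.0
grip_force: 30.0
```

Request:
apply_moves(
  xyz=[
    [0.06,0.74,0],
    [0.05,0.73,0],
    [0,0,0],
    [0,0,0],
    [0,0,0],
    [0,0,0],
  ],
  turn=[0,0,0,0,0,0],
  fingers=[1,1,1,1,1,1],
)

```text
time_s: 6.75
ee_pos: [605.7, -121.7, 138.8]
tool_rot: [-3.139, 0.0, 1.494]
wrist_force: [0.3, -0.4, -3.5]
width: 35.8
grip_force: 30.0
```

```bash
python3 - <<'E'
from h import *
w=grab("wrist","w2");s=grab("side","s2");grab("top","t2");o=robot.observe();print(o["time_s"],o["ee_pos"],np.degrees(o["tool_rot"]),o["wrist_force"],o["torque"])
u,v=proj(s,[608,-122,125]).astype(int);print(u,v)
A=w["frame"][:,:,::-1][20:380,170:470]; c=s["frame"][:,:,::-1][v-45:v+45,u-35:u+40]
x0=u-35;y0=v-45;print(x0,y0)
cv2.imwrite("pics/c2.png",np.hstack([cv2.resize(A,(400,480),interpolation=cv2.INTER_CUBIC),cv2.resize(c,(400,480),interpolation=cv2.INTER_CUBIC)]))
E
```

```text
6.9 [ 606.47918509 -121.75883594  139.31896434] [-1.79962850e+02  9.80960112e-03  8.55883953e+01] [-0.12894103  0.70998493 -3.49991822] [-0.03291884 -0.07668252  0.00469376]
310 189
275 144
```

View pics/c2.png

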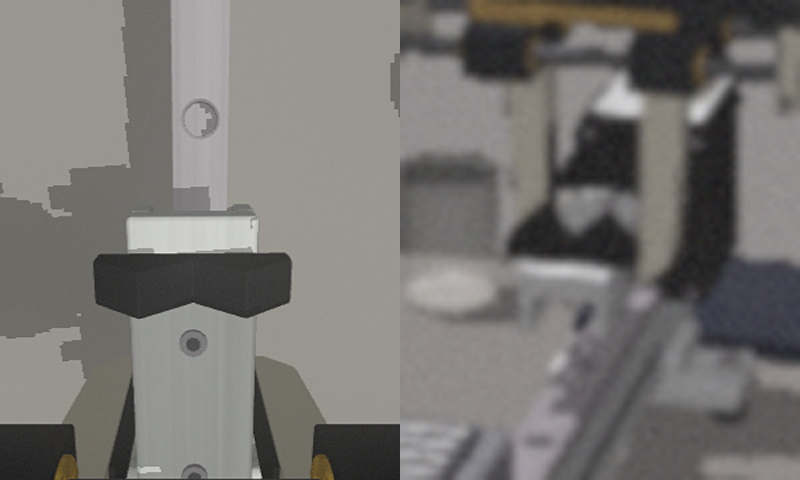

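The crop shows the hole at wrist pixel (319.3, 108.5). In the side view a dark peg hangs in the channel at the near (+y) end, at about (309.3, 203.6). I'll check that this is the dowel.

```bash
python3 - <<'E'
from h import *
np.set_printoptions(precision=1,suppress=True)
w=load("w2");s=load("s2");t=load("top0")
e=np.array([606.5,-121.8,109.3]);u=np.array([np.cos(np.radians(85.6)),np.sin(np.radians(85.6)),0]);z=np.array([0,0,1])
for k in(46,-46):print(k,"tip",proj(s,e+k*u+7*z),"root",proj(s,e+k*u+14*z))
r=np.array([u[1],-u[0],0])
print("end face: skirt corners",[proj(s,e+58*u+q*r+h*z) for q in(-18,18) for h in(0,26)], "roof",[proj(s,e+58*u+q*r+14*z) for q in(-12,12)])
print("hole",atz(w,(319.25,108.5),75),tri((w,(319.25,108.5)),(t,(355.75,234.9))))
W=lambda x,y:(170+x*.75,20+y*.75)
for y in(20,60,180):
    a,b=atz(w,W(173,y),75),atz(w,W(228,y),75);print("rail edges",a,b,np.linalg.norm(a-b),(a+b)/2)
a,b=atz(w,W(128,222),135),atz(w,W(257,222),135);print("rider end",a,b,(a+b)/2,np.linalg.norm(a-b))
print("screw rider",atz(w,W(193,344),135))
E
```

```text
46 tip [306.3 201. ] root [306.3 197.9]
-46 tip [316.4 186.1] root [316.4 183.1]
end face: skirt corners [array([313.2, 207.1]), array([313.3, 195.4]), array([296.6, 205.3]), array([296.5, 193.8])] roof [array([310.5, 200.5]), array([299.3, 199.4])]
hole [613.7 -37.1  75. ] (array([613. , -38.1,  81.5]), [np.float64(1.0812518676016565), np.float64(1.081251867601671)])
rail edges [607.2  -4.6  75. ] [626.   -6.1  75. ] 18.792697582463543 [616.6  -5.3  75. ]
rail edges [606.1 -17.2  75. ] [625.2 -18.7  75. ] 19.15983620250772 [615.7 -17.9  75. ]
rail edges [602.5 -58.1  75. ] [622.8 -59.7  75. ] 20.352682149422954 [612.7 -58.9  75. ]
rider end [592.3 -63.3 135. ] [626.7 -66.  135. ] [609.5 -64.6 135. ] 34.49885610506154
screw rider [607.  -99.6 135. ]
```

```bash
python3 - <<'E'
from h import *
s=load("s2")
for p in[(602.6,-174.4,75),(607,-114.5,75),(600.7,-194,75)]:print(proj(s,p))
c=s["frame"][185:212,288:324,::-1]
c=cv2.convertScaleAbs(cv2.resize(c,(800,600),interpolation=cv2.INTER_NEAREST),alpha=1.3,beta=10)
cv2.imwrite("pics/c3.png",c)
E
```

```text
[316.7979403  201.85178868]
[310.61653407 211.88321391]
[318.89784094 198.77262964]
```

View pics/c3.png

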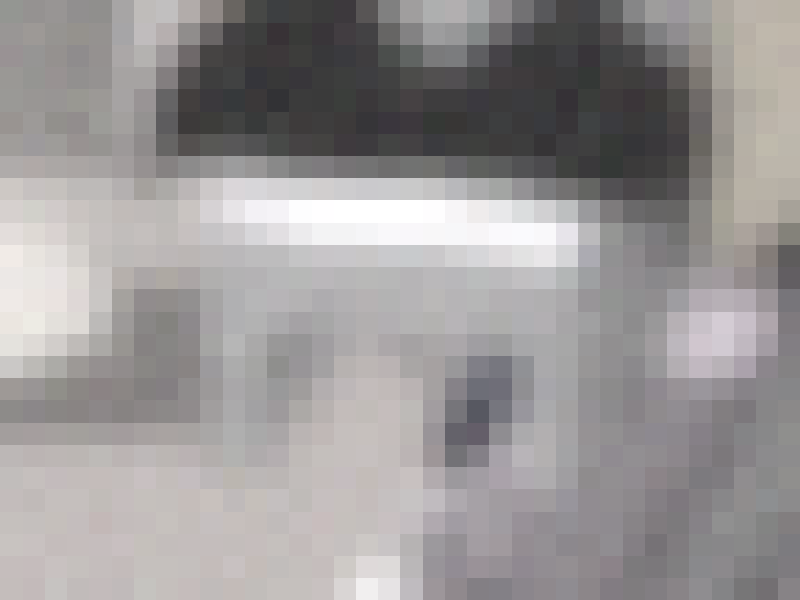

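The view doesn't settle which end the dowel is on, because the channel roof hides it there. I'll find out by touch. First I'll come down to just above the rail, short of the hole, and measure the lateral fit from near.

Request:
apply_moves(
  xyz=[
    [0.1,0.03,0.4],
    [0.1,0.03,0.4],
    [0.1,0.03,0.4],
    [0.1,0.03,0.2],
    [0,0,0.05],
    [0,0,0],
    [0,0,0],
    [0,0,0],
  ],
  turn=[0,0,0,0,0,0,0,0],
  fingers=[1,1,1,1,1,1,1,1],
)

```text
time_s: 7.57
ee_pos: [610.5, -114.0, 110.6]
tool_rot: [3.141, 0.0, 1.494]
wrist_force: [-0.3, -0.3, -3.7]
width: 36.0
grip_force: 30.0
```

```bash
python3 - <<'E'
from h import *
w=grab("wrist","w3");s=grab("side","s3");o=robot.observe();print(o["time_s"],o["ee_pos"],np.degrees(o["tool_rot"]),o["wrist_force"],o["torque"])
A=w["frame"][:,:,::-1][40:240,250:390]
c=s["frame"][185:225,290:330,::-1]
cv2.imwrite("pics/c4.png",np.hstack([cv2.resize(A,(420,600),interpolation=cv2.INTER_CUBIC),cv2.resize(c,(380,600),interpolation=cv2.INTER_CUBIC)]))
E
```

```text
7.6667 [ 610.44646686 -113.96488735  110.69573947] [1.79949605e+02 6.12910727e-03 8.55854407e+01] [ 1.46610942 -0.13786956 -3.3692168 ] [-0.01094656 -0.05974369  0.01815321]
```

View pics/c4.png

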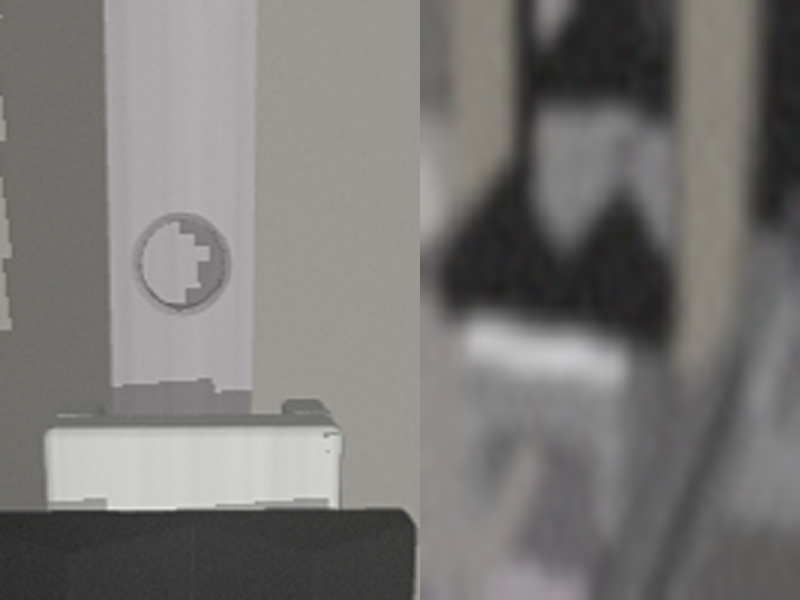

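The near view shows the hole at wrist pixel (310.7, 127.3), rail edges at (287.7, 166.7) and (334.3, 166.7), and the rider's end corners at (265.3, 183.3) and (363.7, 183.3).

```bash
python3 - <<'E'
from h import *
np.set_printoptions(precision=2,suppress=True)
w=load("w3");W=lambda x,y:(250+x/3,40+y/3)
a,b=atz(w,W(46,430),106.6),atz(w,W(341,430),106.6);E=(a+b)/2;print("end",a,b,np.linalg.norm(a-b),E)
th=np.radians(85.59);u=np.array([np.cos(th),np.sin(th),0]);r=np.array([u[1],-u[0],0])
H=atz(w,W(182,262),75);print("hole",H,"rel end u,r",(H-E)@u,(H-E)@r)
for y in(20,200,380):
    xl=105+(y-20)*8/360;xr=256-(y-20)*3/360
    c,d=atz(w,W(xl,y),75),atz(w,W(xr,y),75);m=(c+d)/2;print("rail",m,np.linalg.norm(c-d),"rel r",(m-E)@r)
e=np.array([610.45,-113.96,106.6])+58*u;print("expected end at TCP+58",e,(E-e)@u,(E-e)@r)
E
```

```text
end [596.91 -54.46 106.6 ] [631.86 -57.14 106.6 ] 35.050382198517084 [614.39 -55.8  106.6 ]
hole [614.21 -37.13  75.  ] rel end u,r 18.604854684802117 -1.607504694899747
rail [616.47  -6.43  75.  ] 19.929313254380922 rel r -1.7225111229617742
rail [614.83 -28.95  75.  ] 19.974476228874735 rel r -1.6190654942523666
rail [613.06 -53.35  75.  ] 20.023418641084778 rel r -1.5069653272347703
expected end at TCP+58 [614.91 -56.13 106.6 ] 0.28946478972910056 -0.5484394338641443
```

Request:
apply_moves(
  xyz=[
    [0,-0.08,0],
    [0,0,0.2],
    [0,0,0.2],
    [0,0,0.1],
    [0,0,0],
    [0,0,0.05],
    [0,0,0.05],
    [0,0,0],
  ],
  turn=[0,0,0,0,0,0,0,0],
  fingers=[1,1,1,1,1,1,1,1],
)

```text
time_s: 8.33
ee_pos: [608.6, -113.6, 98.1]
tool_rot: [3.142, -0.0, 1.494]
wrist_force: [0.1, -0.4, -3.1]
width: 35.9
grip_force: 30.0
```

Request:
apply_moves(
  xyz=[
    [0,0,0.05],
    [0,0,0],
  ],
  turn=[0,0],
  fingers=[1,1],
)

```text
time_s: 8.5
ee_pos: [608.7, -113.6, 97.7]
tool_rot: [3.141, -0.0, 1.494]
wrist_force: [-0.9, -0.0, -1.0]
width: 35.7
grip_force: 30.0
```

```bash
python3 -c "
from h import *
o=robot.observe();print(o['time_s'],o['ee_pos'],np.degrees(o['tool_rot']),o['wrist_force'],o['torque'])"
```

```text
8.5 [ 608.74278119 -113.62646085   97.6895854 ] [ 1.79976103e+02 -2.39574001e-03  8.55995212e+01] [-0.88001653 -0.00699108 -0.99141965] [0.07983435 0.07316714 0.00792158]
```

Request:
apply_moves(
  xyz=[
    [0,0,0.05],
    [0,0,0],
  ],
  turn=[0,0],
  fingers=[1,1],
)

```text
time_s: 8.67
ee_pos: [608.7, -113.7, 96.9]
tool_rot: [3.141, 0.0, 1.494]
wrist_force: [-0.9, -0.2, 1.1]
width: 35.9
grip_force: 30.0
```

```bash
python3 -c "
from h import *
o=robot.observe();print(o['time_s'],o['ee_pos'],np.degrees(o['tool_rot']),o['wrist_force'],o['torque'])"
```

```text
8.6667 [ 608.72008542 -113.74214317   96.93292988] [1.79966615e+02 9.13806179e-03 8.55961283e+01] [-0.85506006 -0.21885702  1.12091164] [0.10157411 0.28023274 0.10458523]
```

```bash
python3 -c "
from h import *
L=[]
for i in range(8):
    robot.grab_frame('side');o=robot.observe();L.append(np.r_[o['wrist_force'],o['torque'],o['ee_pos']])
print(np.mean(L,0).round(3),np.std(L,0).round(3))"
```

```text
[-1.99200e+00 -1.04900e+00  2.21200e+00  1.06000e-01  2.67000e-01
  4.60000e-02  6.08693e+02 -1.13772e+02  9.67000e+01] [0.596 0.542 0.531 0.016 0.037 0.022 0.026 0.034 0.155]
```

The contact moment fits a lever of about +45 mm, so the dowel is at the +y end, 30.5 mm short of the hole. I'll ease up, slide and lower.

Request:
apply_moves(
  xyz=[
    [0,0,-0.1],
    [0.3,0,0],
    [0.4,0,0],
    [0.4,0,0],
    [0.3,0,0],
    [0.12,0,0],
    [0,0,0],
    [0,0,0.05],
  ],
  turn=[0,0,0,0,0,0,0,0],
  fingers=[1,1,1,1,1,1,1,1],
)

```text
time_s: 9.73
ee_pos: [611.0, -83.2, 97.3]
tool_rot: [3.141, 0.0, 1.495]
wrist_force: [1.1, -0.7, -3.9]
width: 35.8
grip_force: 30.0
```

Request:
apply_moves(
  xyz=[
    [0,0,0.05],
    [0,0,0.05],
    [0,0,0.05],
    [0,0,0],
  ],
  turn=[0,0,0,0],
  fingers=[1,1,1,1],
)

```text
time_s: 10.07
ee_pos: [610.7, -83.8, 94.0]
tool_rot: [-3.141, 0.0, 1.493]
wrist_force: [-0.1, -1.1, -3.4]
width: 35.9
grip_force: 30.0
```

At z = 94 it is still free, so the dowel is entering the hole.

Request:
apply_moves(
  xyz=[
    [0,0,0.05],
    [0,0,0.05],
    [0,0,0.03],
    [0,0,0],
  ],
  turn=[0,0,0,0],
  fingers=[1,1,1,1],
)

```text
time_s: 10.4
ee_pos: [611.0, -83.5, 92.0]
tool_rot: [3.141, 0.0, 1.494]
wrist_force: [-0.9, -0.5, -1.1]
width: 35.9
grip_force: 30.0
```

Request:
apply_moves(
  xyz=[
    [0,0,0.04],
    [0,0,0],
  ],
  turn=[0,0],
  fingers=[1,1],
)

```text
time_s: 10.57
ee_pos: [611.0, -83.4, 91.4]
tool_rot: [3.141, 0.0, 1.494]
wrist_force: [-0.5, -0.3, 0.5]
width: 35.5
grip_force: 30.0
```

Flush at z = 91.4, which matches 61 + 30. Releasing and rising.

Request:
apply_moves(
  xyz=[
    [0,0,0],
    [0,0,0],
    [0,0,0],
    [0,0,0],
    [0,0,0],
    [0,0,0],
    [0,0,-0.2],
    [0,0,-0.5],
  ],
  turn=[0,0,0,0,0,0,0,0],
  fingers=[0,0,0,0,0,0,0,0],
)

```text
time_s: 11.23
ee_pos: [609.9, -83.3, 104.1]
tool_rot: [-3.138, -0.0, 1.494]
wrist_force: [0.3, -0.1, 0.0]
width: 84.5
grip_force: 0.0
```

Request:
apply_moves(
  xyz=[
    [0,0,-0.9],
    [0,0,-0.9],
    [0,0,-0.9],
    [0,0,-0.9],
    [0,0,-0.9],
    [0,0,-0.9],
    [0,0,0],
    [0,0,0],
  ],
  turn=[0,0,0,0,0,0,0,0],
  fingers=[0,0,0,0,0,0,0,0],
)

```text
time_s: 11.9
ee_pos: [611.5, -83.3, 214.3]
tool_rot: [3.139, 0.0, 1.494]
wrist_force: [-0.6, 0.4, 0.3]
width: 93.3
grip_force: 0.0
```

```bash
python3 -c "
from h import *
grab('wrist','w5');grab('side','s5');grab('top','t5');print(robot.observe()['time_s'])"
python3 plan.py 431 255 200 114.6 24
```

```text
12.05
[[0.67, -0.43, 0.02], [0.68, -0.41, 0.02], [0.69, -0.4, 0.02], [0.7, -0.38, 0.02], [0.71, -0.37, 0.03], [0.72, -0.35, 0.02], [0.72, -0.34, 0.03], [0.73, -0.32, 0.02]] [-0.3, -0.3, -0.3, -0.3, -0.3, -0.3, -0.3, -0.3]
[[0.74, -0.31, 0.03], [0.74, -0.29, 0.02], [0.75, -0.28, 0.03], [0.75, -0.26, 0.02], [0.76, -0.24, 0.03], [0.76, -0.23, 0.02], [0.77, -0.21, 0.03], [0.77, -0.2, 0.02]] [-0.3, -0.3, -0.3, -0.3, -0.3, -0.3, -0.3, -0.31]
[[0.78, -0.18, 0.03], [0.78, -0.16, 0.02], [0.79, -0.15, 0.03], [0.79, -0.13, 0.02], [0.79, -0.11, 0.03], [0.79, -0.1, 0.02], [0.79, -0.08, 0.03], [0.8, -0.06, 0.02]] [-0.3, -0.31, -0.3, -0.31, -0.3, -0.31, -0.3, -0.31]
max 0.8 0.31 start [610.  -83.4 211.6] [-179.85    0.     85.6 ] end [431.  255.1 200. ] 114.6
```

Request:
apply_moves(
  xyz=[
    [0.67,-0.43,0.02],
    [0.68,-0.41,0.02],
    [0.69,-0.4,0.02],
    [0.7,-0.38,0.02],
    [0.71,-0.37,0.03],
    [0.72,-0.35,0.02],
    [0.72,-0.34,0.03],
    [0.73,-0.32,0.02],
  ],
  turn=[-0.3,-0.3,-0.3,-0.3,-0.3,-0.3,-0.3,-0.3],
  fingers=[0,0,0,0,0,0,0,0],
)

```text
time_s: 12.72
ee_pos: [550.4, 30.7, 209.1]
tool_rot: [-3.141, -0.0, 1.664]
wrist_force: [1.0, 0.4, 0.2]
width: 93.2
grip_force: 0.0
```

Request:
apply_moves(
  xyz=[
    [0.74,-0.31,0.03],
    [0.74,-0.29,0.02],
    [0.75,-0.28,0.03],
    [0.75,-0.26,0.02],
    [0.76,-0.24,0.03],
    [0.76,-0.23,0.02],
    [0.77,-0.21,0.03],
    [0.77,-0.2,0.02],
  ],
  turn=[-0.3,-0.3,-0.3,-0.3,-0.3,-0.3,-0.3,-0.31],
  fingers=[0,0,0,0,0,0,0,0],
)

```text
time_s: 13.38
ee_pos: [490.8, 143.5, 205.3]
tool_rot: [3.141, -0.0, 1.832]
wrist_force: [0.1, 0.4, 0.6]
width: 93.2
grip_force: 0.0
```

Request:
apply_moves(
  xyz=[
    [0.78,-0.18,0.03],
    [0.78,-0.16,0.02],
    [0.79,-0.15,0.03],
    [0.79,-0.13,0.02],
    [0.79,-0.11,0.03],
    [0.79,-0.1,0.02],
    [0.79,-0.08,0.03],
    [0.8,-0.06,0.02],
  ],
  turn=[-0.3,-0.31,-0.3,-0.31,-0.3,-0.31,-0.3,-0.31],
  fingers=[0,0,0,0,0,0,0,0],
)

```text
time_s: 14.05
ee_pos: [430.9, 256.3, 201.2]
tool_rot: [-3.142, 0.0, 2.002]
wrist_force: [0.3, 0.4, -0.1]
width: 93.2
grip_force: 0.0
```

Request:
apply_moves(
  xyz=[
    [0,0,0],
    [0,0,0],
    [0,0,0],
  ],
  turn=[0,0,0],
  fingers=[0,0,0],
)

```text
time_s: 14.3
ee_pos: [432.2, 254.3, 201.2]
tool_rot: [-3.141, 0.001, 1.999]
wrist_force: [0.4, 0.1, -0.2]
width: 93.1
grip_force: 0.0
```

```bash
python3 - <<'E'
from h import *
w=grab("wrist","w6");o=robot.observe();print(o["time_s"],o["ee_pos"],np.degrees(o["tool_rot"]))
print([proj(w,p) for p in[(405,315,14),(457,202,14)]])
w5=cv2.imread("pics/w5.png")[80:380,200:440]; s5=cv2.imread("pics/s5.png");g=load("s5");u,v=proj(g,[611,-83,80]).astype(int);print(u,v)
c=s5[v-45:v+45,u-40:u+40]
W=cv2.imread("pics/w6.png")[60:360,170:470]
cv2.imwrite("pics/c6.png",np.hstack([cv2.resize(W,(400,400),interpolation=cv2.INTER_CUBIC),np.vstack([cv2.resize(w5,(240,300)),np.zeros((100,240,3),np.uint8)]),np.vstack([cv2.resize(c,(160,180),interpolation=cv2.INTER_CUBIC),np.zeros((220,160,3),np.uint8)])]))
E
```

```text
14.35 [432.47767106 254.02870286 201.16382367] [-1.79990573e+02  5.94629578e-02  1.14488458e+02]
[array([315.74562018, 136.9941215 ]), array([316.03274922, 284.5377383 ])]
306 215
```

View pics/c6.png

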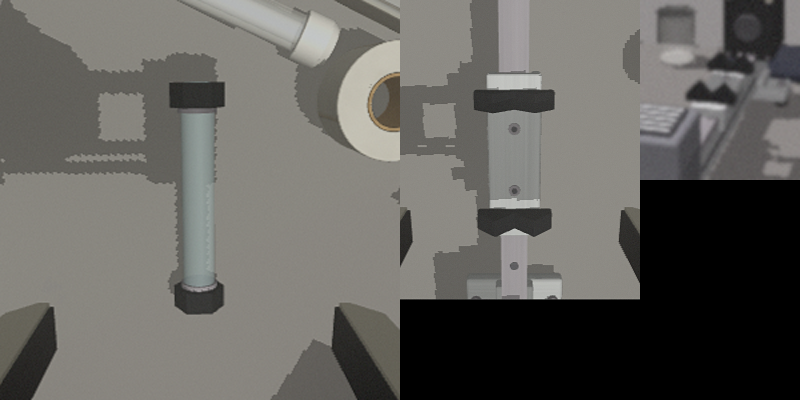

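The rider sits astride the rail with its body level. The cell's glass axis runs from wrist pixel (318.9, 146.3) to (319.8, 262.5), with the caps at crop rows 82–107 and 283–297.

```bash
python3 - <<'E'
from h import *
np.set_printoptions(precision=1,suppress=True)
w=load("w6");t=load("top0");W=lambda x,y:(170+x*.75,60+y*.75)
a,b=atz(w,W(198.5,115),14),atz(w,W(199.7,270),14);u=(a-b)/np.linalg.norm(a-b);print("axis",a,b,np.degrees(np.arctan2(u[1],u[0])))
f=[atz(w,W(197,y),28) for y in(82,107)]+[atz(w,W(199,y),28) for y in(283,297)]
S=[(q-a)@u for q in f];print("stations",np.array(S),"lens",S[0]-S[1],S[1]-S[2],S[0]-S[3]);m=(S[0]+S[3])/2;m2=(S[1]+S[2])/2
print("centre",a+m*u,a+m2*u)
for x0,x1,y in((182,215,115),(186,214,270)):print("dia",np.linalg.norm(atz(w,W(x0,y),14)-atz(w,W(x1,y),14)))
# height from two views: cap ends far-cap centre
print(tri((w,W(197,95)),(t,(186.1,341.9))),tri((w,W(199,292)),(t,(240.7,315.4))))
g=load("w5");Q=lambda x,y:(200+x-400,80+y)
th=np.radians(85.6);v=np.array([np.cos(th),np.sin(th),0])
L,Rr=atz(g,Q(487.5,74),87),atz(g,Q(541,74),87);print("rider end",(L+Rr)/2,np.linalg.norm(L-Rr),"centre",(L+Rr)/2-58*v)
k=[(atz(g,Q(474,98),103)+atz(g,Q(555,98),103))/2,(atz(g,Q(478,216),103)+atz(g,Q(552,216),103))/2];print("V",k,np.linalg.norm(k[0]-k[1]),(k[0]+k[1])/2)
o=robot.observe();print(o["time_s"],o["ee_pos"],np.degrees(o["tool_rot"]))
E
```

```text
axis [410.2 309.6  14. ] [451.4 221.8  14. ] 115.17703005023549
stations [  18.8    5.3 -100.5 -109.8] lens 13.487471051227917 105.79304676931072 128.60921755513272
centre [429.5 268.4  14. ] [430.4 266.5  14. ]
dia 19.455413497032563
dia 17.94874101204617
(array([404.3, 319.3,   5.8]), [np.float64(0.4495734689292991), np.float64(0.4495734689292089)]) (array([457.6, 204.7,   6.4]), [np.float64(1.1830754175854374), np.float64(1.1830754175853277)])
rider end [615.5 -25.   87. ] 34.57078561184118 centre [611.  -82.8  87. ]
V [array([614.6, -38.2, 103. ]), array([ 608.9, -117.3,  103. ])] 79.34200105895205 [611.7 -77.7 103. ]
14.35 [432.5 254.  201.2] [-180.     0.1  114.5]
```

Request:
apply_moves(
  xyz=[
    [0.16,0.09,0.8],
    [0.16,0.09,0.9],
    [0,0,0.9],
    [0,0,0.9],
    [0,0,0.9],
    [0,0,0.9],
    [0,0,0.8],
    [0,0,0.6],
  ],
  turn=[-0.1,0,0,0,0,0,0,0],
  fingers=[0,0,0,0,0,0,0,0],
)

```text
time_s: 15.02
ee_pos: [433.0, 260.8, 65.9]
tool_rot: [-3.14, 0.001, 2.005]
wrist_force: [-0.6, 0.9, -0.1]
width: 92.9
grip_force: 0.0
```

Request:
apply_moves(
  xyz=[
    [0,0,0.5],
    [0,0,0.5],
    [0,0,0.3],
    [0,0,0.3],
    [0,0,0.2],
    [0,0,0],
    [0,0,0],
    [0,0,0],
  ],
  turn=[0,0,0,0,0,0,0,0],
  fingers=[0,0,0,0,0,0,0,0],
)

```text
time_s: 15.68
ee_pos: [432.7, 262.7, 31.7]
tool_rot: [3.141, -0.0, 2.007]
wrist_force: [0.1, 0.2, 0.0]
width: 92.9
grip_force: 0.0
```

Request:
apply_moves(
  xyz=[
    [0,-0.04,0.15],
    [0,0,0],
    [0,0,0],
    [0,0,0],
    [0,0,0],
    [0,0,0],
    [0,0,0],
    [0,0,0],
  ],
  turn=[0,0,0,0,0,0,0,0],
  fingers=[0,0,0.6,0.6,0.6,0.6,0.7,0.7],
)

```text
time_s: 16.35
ee_pos: [431.8, 262.2, 28.3]
tool_rot: [3.141, -0.0, 2.007]
wrist_force: [0.6, -1.2, 0.5]
width: 57.5
grip_force: 0.0
```

Request:
apply_moves(
  xyz=[
    [0,0,0],
    [0,0,0],
    [0,0,0],
    [0,0,0],
    [0,0,0],
    [0,0,0],
    [0,0,0],
  ],
  turn=[0,0,0,0,0,0,0],
  fingers=[0.7,0.72,0.76,0.8,1,1,1],
)

```text
time_s: 16.93
ee_pos: [431.7, 262.1, 28.3]
tool_rot: [-3.142, -0.0, 2.007]
wrist_force: [0.2, -0.9, 0.1]
width: 19.2
grip_force: 30.0
```

Request:
apply_moves(
  xyz=[
    [0,0,0],
    [0,0,0],
  ],
  turn=[0,0],
  fingers=[1,1],
)

```text
time_s: 17.1
ee_pos: [431.7, 262.1, 28.3]
tool_rot: [3.142, -0.0, 2.007]
wrist_force: [-0.3, -0.1, -0.2]
width: 19.0
grip_force: 30.0
```

Glass gripped (19 mm). Lift, then carry it.

Request:
apply_moves(
  xyz=[
    [0,0,-0.2],
    [0,0,-0.6],
    [0,0,-0.9],
    [0,0,-0.9],
    [0,0,-0.9],
    [0,0,-0.9],
    [0,0,-0.9],
    [0,0,-0.9],
  ],
  turn=[0,0,0,0,0,0,0,0],
  fingers=[1,1,1,1,1,1,1,1],
)

```text
time_s: 17.77
ee_pos: [431.4, 261.8, 153.2]
tool_rot: [-3.141, 0.0, 2.007]
wrist_force: [0.1, -0.5, -0.8]
width: 19.2
grip_force: 30.0
```

Request:
apply_moves(
  xyz=[
    [0,0,-0.9],
    [0,0,-0.9],
    [0,0,-0.9],
    [0,0,-0.7],
    [0,0,-0.2],
    [0,0,0],
    [0,0,0],
    [0,0,0],
  ],
  turn=[0,0,0,0,0,0,0,0],
  fingers=[1,1,1,1,1,1,1,1],
)

```text
time_s: 18.43
ee_pos: [431.1, 261.5, 223.2]
tool_rot: [-3.139, 0.0, 2.007]
wrist_force: [-0.0, 0.1, -1.6]
width: 19.0
grip_force: 30.0
```

```bash
python3 plan.py 610.5 -84 215 85.6 32
```

```text
[[-0.61, 0.03, 0.01], [-0.61, 0.04, 0.01], [-0.61, 0.04, 0.01], [-0.61, 0.05, 0.01], [-0.6, 0.06, 0.01], [-0.6, 0.07, 0.01], [-0.6, 0.08, 0.01], [-0.6, 0.09, 0.01]] [0.23, 0.23, 0.23, 0.23, 0.23, 0.23, 0.23, 0.23]
[[-0.6, 0.1, 0.01], [-0.6, 0.11, 0.01], [-0.6, 0.12, 0.01], [-0.59, 0.13, 0.01], [-0.59, 0.14, 0.01], [-0.59, 0.15, 0.01], [-0.59, 0.16, 0.02], [-0.58, 0.17, 0.01]] [0.23, 0.23, 0.23, 0.23, 0.23, 0.23, 0.23, 0.23]
[[-0.58, 0.18, 0.02], [-0.58, 0.19, 0.01], [-0.57, 0.2, 0.02], [-0.57, 0.21, 0.01], [-0.57, 0.22, 0.02], [-0.56, 0.23, 0.01], [-0.56, 0.24, 0.02], [-0.56, 0.24, 0.01]] [0.23, 0.23, 0.23, 0.23, 0.23, 0.23, 0.23, 0.23]
[[-0.55, 0.25, 0.02], [-0.55, 0.26, 0.01], [-0.55, 0.27, 0.02], [-0.54, 0.28, 0.01], [-0.54, 0.29, 0.02], [-0.53, 0.3, 0.01], [-0.52, 0.31, 0.02], [-0.52, 0.32, 0.01]] [0.23, 0.23, 0.23, 0.23, 0.23, 0.23, 0.23, 0.22]
max 0.61 0.23 start [431.1 261.5 223.2] [-1.7987e+02  2.0000e-02  1.1501e+02] end [610.6 -84.  215. ] 85.61
```

Request:
apply_moves(
  xyz=[
    [-0.61,0.03,0.01],
    [-0.61,0.04,0.01],
    [-0.61,0.04,0.01],
    [-0.61,0.05,0.01],
    [-0.6,0.06,0.01],
    [-0.6,0.07,0.01],
    [-0.6,0.08,0.01],
    [-0.6,0.09,0.01],
  ],
  turn=[0.23,0.23,0.23,0.23,0.23,0.23,0.23,0.23],
  fingers=[1,1,1,1,1,1,1,1],
)

```text
time_s: 19.1
ee_pos: [476.8, 174.3, 222.7]
tool_rot: [3.142, -0.0, 1.877]
wrist_force: [-0.1, -0.7, -1.3]
width: 18.8
grip_force: 30.0
```

Request:
apply_moves(
  xyz=[
    [-0.6,0.1,0.01],
    [-0.6,0.11,0.01],
    [-0.6,0.12,0.01],
    [-0.59,0.13,0.01],
    [-0.59,0.14,0.01],
    [-0.59,0.15,0.01],
    [-0.59,0.16,0.02],
    [-0.58,0.17,0.01],
  ],
  turn=[0.23,0.23,0.23,0.23,0.23,0.23,0.23,0.23],
  fingers=[1,1,1,1,1,1,1,1],
)

```text
time_s: 19.77
ee_pos: [521.3, 88.0, 220.8]
tool_rot: [-3.142, -0.0, 1.749]
wrist_force: [0.5, -0.8, -1.3]
width: 19.3
grip_force: 30.0
```

Request:
apply_moves(
  xyz=[
    [-0.58,0.18,0.02],
    [-0.58,0.19,0.01],
    [-0.57,0.2,0.02],
    [-0.57,0.21,0.01],
    [-0.57,0.22,0.02],
    [-0.56,0.23,0.01],
    [-0.56,0.24,0.02],
    [-0.56,0.24,0.01],
  ],
  turn=[0.23,0.23,0.23,0.23,0.23,0.23,0.23,0.23],
  fingers=[1,1,1,1,1,1,1,1],
)

```text
time_s: 20.43
ee_pos: [566.5, 1.9, 218.4]
tool_rot: [-3.142, -0.0, 1.62]
wrist_force: [-0.8, -0.0, -0.6]
width: 19.1
grip_force: 30.0
```

Request:
apply_moves(
  xyz=[
    [-0.55,0.25,0.02],
    [-0.55,0.26,0.01],
    [-0.55,0.27,0.02],
    [-0.54,0.28,0.01],
    [-0.54,0.29,0.02],
    [-0.53,0.3,0.01],
    [-0.52,0.31,0.02],
    [-0.52,0.32,0.01],
  ],
  turn=[0.23,0.23,0.23,0.23,0.23,0.23,0.23,0.22],
  fingers=[1,1,1,1,1,1,1,1],
)

```text
time_s: 21.1
ee_pos: [611.7, -84.4, 216.0]
tool_rot: [-3.141, -0.0, 1.492]
wrist_force: [0.2, -0.4, -1.0]
width: 19.4
grip_force: 30.0
```

Request:
apply_moves(
  xyz=[
    [0,0,0.5],
    [0,0,0.8],
    [0,0,0.8],
    [0,0,0.6],
    [0,0,0.3],
    [0,0,0],
    [0,0,0],
    [0,0,0],
  ],
  turn=[0,0,0,0,0,0,0,0],
  fingers=[1,1,1,1,1,1,1,1],
)

```text
time_s: 21.77
ee_pos: [611.8, -83.1, 156.8]
tool_rot: [3.14, -0.0, 1.494]
wrist_force: [0.5, -0.4, -1.1]
width: 19.2
grip_force: 30.0
```

```bash
python3 - <<'E'
from h import *
w=grab("wrist","w7");grab("side","s7");grab("top","t7");o=robot.observe();print(o["time_s"],o["ee_pos"],np.degrees(o["tool_rot"]),o["wrist_force"])
cv2.imwrite("pics/c7.png",cv2.resize(cv2.imread("pics/w7.png")[100:400,200:440],(480,600),interpolation=cv2.INTER_CUBIC))
E
```

```text
21.9167 [611.66979828 -83.33395375 156.99089172] [ 1.79896193e+02 -7.08803067e-04  8.55986807e+01] [ 0.43090717 -0.57211374 -0.78141511]
```

View pics/c7.png

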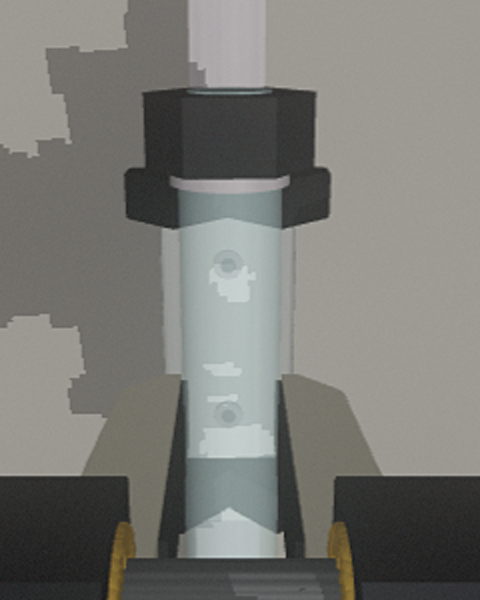

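The crop shows the far cap (rows 90–178) ahead of the far V-block (outer top edge at row 168), with the glass centred over the V. I'll check the along-axis centring and lateral fit.

```bash
python3 - <<'E'
from h import *
np.set_printoptions(precision=1,suppress=True)
w=load("w7");C=lambda x,y:(200+x/2,100+y/2)
th=np.radians(85.6);u=np.array([np.cos(th),np.sin(th),0]);r=np.array([u[1],-u[0],0]);T=np.array([611.67,-83.33,0])
def S(n,p,z):
    q=atz(w,C(*p),z)-T;print(n,"u",round(q@u,1),"r",round(q@r,1))
S("cap outer top",(230,90),156.7);S("cap inner top",(230,178),156.7)
for x in(180,278):S("cap facet edge",(x,178),156.7)
S("glass L",(181,220),142.7);S("glass R",(279,220),142.7);S("glass L2",(187,450),142.7);S("glass R2",(276,450),142.7)
S("V outer L",(130,168),106);S("V outer R",(327,168),106)
S("V valley inner",(229,218),95)
S("body L",(163,300),87);S("body R",(294,300),87)
S("screw1",(228,264),87);S("screw2",(229,414),87)
E
```

```text
cap outer top u 72.1 r -0.4
cap inner top u 57.2 r -0.4
cap facet edge u 57.1 r -9.1
cap facet edge u 57.2 r 8.0
glass L u 46.6 r -9.9
glass R u 46.6 r 9.2
glass L2 u -3.1 r -9.4
glass R2 u -3.1 r 9.4
V outer L u 51.1 r -23.9
V outer R u 51.1 r 22.6
V valley inner u 36.7 r -0.5
body L u 12.2 r -18.4
body R u 12.2 r 17.2
screw1 u 22.4 r -0.8
screw2 u -21.8 r -0.5
```

Centred within about 1.5 mm along and 0.5 mm across. Lower gently.

Request:
apply_moves(
  xyz=[
    [0,-0.02,0.2],
    [0,0,0.3],
    [0,0,0.3],
    [0,0,0.3],
    [0,0,0.2],
    [0,0,0.15],
    [0,0,0],
    [0,0,0],
  ],
  turn=[0,0,0,0,0,0,0,0],
  fingers=[1,1,1,1,1,1,1,1],
)

```text
time_s: 22.58
ee_pos: [610.7, -83.3, 126.8]
tool_rot: [-3.141, -0.0, 1.494]
wrist_force: [-0.1, -0.0, -0.4]
width: 19.3
grip_force: 30.0
```

Request:
apply_moves(
  xyz=[
    [0,0,0.04],
    [0,0,0.04],
    [0,0,0.04],
    [0,0,0],
  ],
  turn=[0,0,0,0],
  fingers=[1,1,1,1],
)

```text
time_s: 22.92
ee_pos: [610.7, -83.3, 124.7]
tool_rot: [3.142, -0.0, 1.494]
wrist_force: [0.4, 0.0, -0.9]
width: 18.9
grip_force: 30.0
```

Request:
apply_moves(
  xyz=[
    [0,0,0.03],
    [0,0,0],
    [0,0,0.03],
    [0,0,0],
  ],
  turn=[0,0,0,0],
  fingers=[1,1,1,1],
)

```text
time_s: 23.25
ee_pos: [611.0, -83.3, 123.6]
tool_rot: [3.141, -0.0, 1.494]
wrist_force: [1.0, -1.3, -0.1]
width: 19.1
grip_force: 30.0
```

```bash
python3 -c "
from h import *
L=[]
for i in range(4):
    robot.grab_frame('side');o=robot.observe();L.append(np.r_[o['wrist_force'],o['torque'],o['ee_pos']])
print(np.mean(L,0).round(2))"
```

```text
[ 1.8000e-01 -7.4000e-01 -1.0800e+00 -6.0000e-02 -1.6000e-01  0.0000e+00
  6.1096e+02 -8.3350e+01  1.2358e+02]
```

No contact yet. A little further.

Request:
apply_moves(
  xyz=[
    [0,0,0.03],
    [0,0,0],
    [0,0,0],
  ],
  turn=[0,0,0],
  fingers=[1,1,1],
)

```text
time_s: 23.7
ee_pos: [611.0, -83.3, 123.4]
tool_rot: [3.141, 0.0, 1.494]
wrist_force: [0.0, -0.2, 2.0]
width: 18.8
grip_force: 30.0
```

```bash
python3 -c "
from h import *
L=[]
for i in range(4):
    robot.grab_frame('side');o=robot.observe();L.append(np.r_[o['wrist_force'],o['torque'],o['ee_pos']])
print(np.mean(L,0).round(2))"
```

```text
[-2.3000e-01 -1.6000e-01  3.9000e+00 -7.0000e-02  0.0000e+00 -2.0000e-02
  6.1105e+02 -8.3340e+01  1.2340e+02]
```

The glass is seated in the Vs (about 5 N). I'll ease off a touch and open.

Request:
apply_moves(
  xyz=[
    [0,0,-0.02],
    [0,0,0],
    [0,0,0],
    [0,0,0],
    [0,0,0],
    [0,0,0],
    [0,0,0],
    [0,0,0],
  ],
  turn=[0,0,0,0,0,0,0,0],
  fingers=[1,1,0.76,0.7,0.6,0.5,0.4,0.4],
)

```text
time_s: 24.57
ee_pos: [610.6, -83.4, 123.1]
tool_rot: [-3.141, -0.0, 1.494]
wrist_force: [1.2, -0.1, -1.3]
width: 50.2
grip_force: 0.0
```

Request:
apply_moves(
  xyz=[
    [0,0,0],
    [0,0,0],
    [0,0,-0.2],
    [0,0,-0.5],
    [0,0,-0.8],
    [0,0,-0.8],
    [0,0,-0.8],
    [0,0,-0.8],
  ],
  turn=[0,0,0,0,0,0,0,0],
  fingers=[0.4,0.4,0.4,0.4,0.4,0.4,0.4,0.4],
)

```text
time_s: 25.23
ee_pos: [610.9, -83.3, 203.1]
tool_rot: [3.14, -0.0, 1.494]
wrist_force: [0.8, -0.2, 0.4]
width: 55.6
grip_force: 0.0
```

Request:
apply_moves(
  xyz=[
    [0,0,-0.7],
    [0,0,-0.4],
    [0,0,0],
    [0,0,0],
    [0,0,0],
  ],
  turn=[0,0,0,0,0],
  fingers=[0.4,0.4,0.4,0.4,0.4],
)

```text
time_s: 25.65
ee_pos: [610.1, -83.4, 222.5]
tool_rot: [-3.14, 0.0, 1.494]
wrist_force: [0.7, -0.4, -0.2]
width: 55.9
grip_force: 0.0
```

```bash
python3 - <<'E'
from h import *
w=grab("wrist","w8");s=grab("side","s8");t=grab("top","t8");o=robot.observe();print(o["time_s"],o["ee_pos"],np.degrees(o["tool_rot"]),o["wrist_force"])
u,v=proj(s,[611,-83,100]).astype(int)
a=cv2.resize(cv2.imread("pics/w8.png")[80:380,200:440],(480,600),interpolation=cv2.INTER_CUBIC)
b=cv2.resize(cv2.imread("pics/s8.png")[v-38:v+37,u-40:u+40],(320,300),interpolation=cv2.INTER_CUBIC)
c=cv2.resize(cv2.imread("pics/t8.png")[190:400,270:494],(320,300))
cv2.imwrite("pics/c8.png",np.hstack([a,np.vstack([b,c])]))
E
```

```text
25.8 [610.18257982 -83.32759205 222.23822715] [-1.79880122e+02 -8.33701891e-03  8.56042752e+01] [ 0.31735652  0.09589367 -0.21904642]
```

View pics/c8.png

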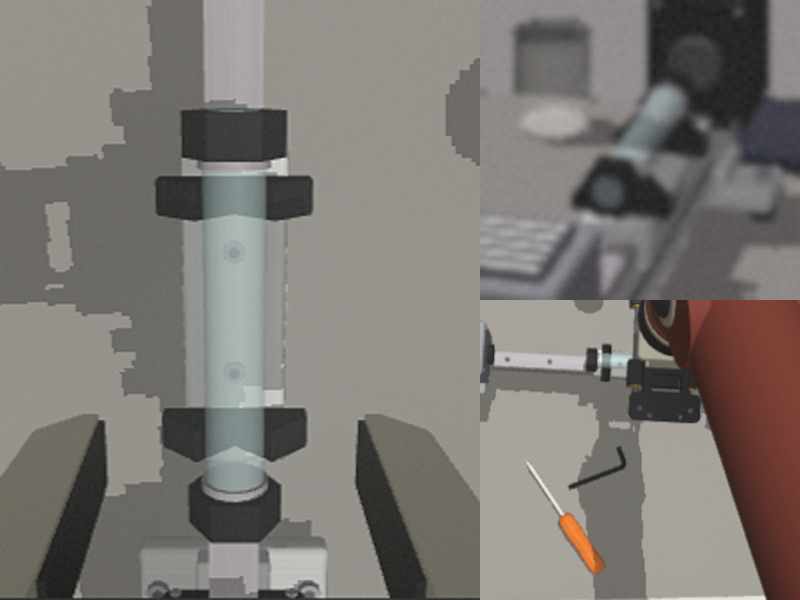

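The final view shows the glass in both Vs, with a cap beyond each (crop rows 110–160 and 475–540), the rider level on the rail and the tools where they were. The seating height of 109.1 mm matches the expected 109.

```bash
python3 -c "
from plant import robot
print(robot.job_done())"
```

```text
the job is handed in; nothing more can be done
None
```

The rider is home on the rail with its dowel in the hole, the sample cell rests on its glass in the two Vs with a cap beyond each, and the job was handed in at about 26 s; the hand-in gave no verdict.

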